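Slide a plaster plaque under the hand-rest bridge

ROBOT

A 6-joint arm with a two-finger parallel gripper is mounted at the origin on the work surface. World frame = base frame: x ahead of the robot, y to its left, z up, the work surface at z = 0. Lengths are in mm, angles in rad, forces in N, time in s.
With the tool pointing down it reaches from about 350 to 875 mm from the base axis. Payload 4.2 kg.
Tool frame: the origin (TCP) lies midway between the tips of the shut fingers; the grasp point (between the pads) lies 19 mm behind it; z points along the fingers, y is the line along which they close (so a half turn about z gives the same grasp; the last joint's range is limited). The gripper opens to 85 mm and grips with 20 to 120 N. Pads are 22 mm wide; open, the fingers measure 114 mm over their backs; the gripper's body (76 mm by 85 mm) begins 54 mm behind the grasp point. The pads swing forward as they close: fully open they stand 13 mm farther back than shut.
Start: joints at [1.603, 0.385, 0.008, 0, -1.194, -0.259], TCP at [140.507, 608.98, 206.912] pointing down, gripper open.
Joint ranges: [-3.14, 3.14], [-1.21, 2.06], [-1.07, 1.41], [-3.16, 2.05], [-2.99, -0.16], [-3.1, 3.1]. Speed limits (rad/s): [2.79, 2.79, 3.14, 3.14, 3.14, 3.14].

INTERFACE

Orientations are given as a unit quaternion [x, y, z, w].
In Python, from cell import sense, get_image, camera_model, finish_job gives the robot as it stands.
- The arm moves only by the tool apply_moves, never from a script. Its argument "commands" is a list of rows, each a list of 3 entries, a list of its own where there are three numbers: the shift along the tool's x, y, z in mm, then the turn about the tool's z in rad, then the finger opening in mm, from 0 to 85.4. A call has 1 to 5 rows; each row is the pose to reach, as a shift and turn from the pose commanded when the call began, along the tool's axes at that moment; what a row does not reach only later rows make up. A row lasts 1/12 s, in which the tool goes at most 41.7 mm and 7.16 degrees, less where a joint would pass 70% of its speed; a pose out of reach is approached as far as the arm can. A call with a gripper value outside its range is refused whole. The fingers move at their own pace and stop on an object; "force" is the grip in N (left out, the last holds). Time passes only in rows, so rows that repeat a pose let the fingers close. It gives the time, the measured TCP pose, the force, the opening and the grip force at its end, in the units of the state.
- sense(): the state, without advancing time (a new reading comes with each control period).
- get_image(name): name is "scene" or "top" or "wrist"; returns (picture, depth): 480x640x3 uint8, red, green, blue; 480x640 float32, mm along the optical axis (not along the pixel's ray), 0 where there is no reading.
- camera_model(name): a dict with "fx", "fy", "cx", "cy" (pixels), "k1" (the pictures are not rectified: a ray, as slopes to the right and down, at radius r is drawn at 1 + k1 r^2 times it, then the intrinsics apply), "rvec" (rotation vector, rad) and "tvec" (3), from world to camera coordinates, as OpenCV has them; the wrist camera has in their place "mount" (4x4, takes a point from camera to tool coordinates, whose origin is the TCP and whose axes are the flange's). Camera axes: x right, y down, z forward; pixel columns grow to the right and rows downward; lengths in mm; the calibration is good to about 2 mm. A picture is of the moment at which its call begins: read the wrist's pose just before it. camera_model takes no time and is no camera call.
- finish_job(): hands the job in; it is judged then, once.
The state is a dict: "time_s": time; "joints": joint angles; "qvel": joint speeds; "effort": joint torques, N m; "position": TCP position; "tcp_rot": TCP orientation; "force": force on the tool from outside, world axes, zero at the start; "ft_torque": the same for the moment, N m; "width": opening from 0.0 (shut) to 1.0 (fully open); "finger_force": force on a finger pad.
Only numpy, scipy, OpenCV 4.12 (cv2) and the standard library are available. Lean on these libraries where they do the work, as an engineer would, in place of code of your own. Each camera call takes 0.05 s, during which the arm holds its last target. There are 200 camera calls.

TASK

Push the rectangular plaster plaque along the bench and under the low hand-rest bridge until it lies square and centred there: its two ends sticking out equally on the two sides of the deck, and equal gaps to the two feet. Keep the plaque flat on the bench all the way, without lifting or tipping it, do not shift the bridge, and leave the round medallion and the other things where they are.

Things in the scene. Friction and masses are not known exactly. Their poses are not given: they have to be found in the camera images.
- plaque: rectangular plaster plaque: a flat off-white slab 90 mm wide (own x), 130 mm long (own y), 18 mm thick; a shallow round relief, 64 mm across, in the middle of its top brings it to 23 mm. Flat and loose on the bench, 0.2 to 0.4 kg, turned up to 20 degrees from the bridge's passage. Origin: centre of the underside; z up. Either end may lead.
- bridge: hand-rest bridge: wooden deck 190 mm long (own x), 50 wide (own y), underside 29 and top 41 mm above the bench, on two dark steel feet 30 (x) by 50 mm (y), centred 80 mm either side. The passage runs along its own y, 130 mm wide, 29 high. Loose, 0.8 kg. Origin: on the bench, midway between the feet; z up. The plaque starts 165 to 195 mm off, towards +y or -y, near the passage's centre line.
- medallion: round plaster medallion, 84 mm across, 30 mm high, lying on the opposite side of the bridge from the plaque; too tall for the bridge. Not to be moved. Origin: centre of the underside.
- votive: small cream candle, 42 mm across, 51 mm high, standing just outside the bridge foot nearer the robot. Origin: centre of the underside.
- paint_jar: small paint jar, 52 mm across, 58 mm high, standing just outside the bridge foot farther from the robot. Origin: centre of the underside.
- pillar: cream pillar candle, 64 mm across, 136 mm high, standing beyond the farther bridge foot, beside the paint jar. Origin: centre of the underside.
- bottle: paint bottle, 48 mm across, 120 mm high, standing off to the right (-y) of the work. Origin: centre of the underside.
- palette: flat white ceramic mixing tile with paint blobs, 80 x 150 x 8 mm, lying on the far side of the work. Origin: centre of the underside.
- brush: slim paint brush, 185 mm long along its own x, 9 mm thick, lying off to the left (+y) of the work. Origin: near its middle, on its underside.
Not all that is in view belongs to the job. There is more than one size of the bridge; the one meant has the size given above. Leave any black look-alike of the plaque alone.

How it is judged (in metres and radians):
At the end, for the whole second after the job is handed in: The plaque lies flat and at rest under the bridge: its centre within 12 mm of the middle of the deck along the passage and within 14 mm of the middle between the feet, its long sides within 0.13 rad (7 degrees) of the passage direction (y of plaque in the frame of bridge between -0.012 and 0.012 m and x of plaque in the frame of bridge between -0.014 and 0.014 m and angle between the y axis of plaque and the y axis of bridge, either way round below 0.13 rad and angle between plaque's own z axis and vertical below 0.03 rad and height (world z) of plaque below 0.003 m and linear speed of each of plaque, bridge below 0.01 m/s); the robot touches nothing.
It fails at once if the plaque is lifted off the bench (underside centre more than 6 mm up) (height (world z) of plaque above 0.006 m).
It fails at once if the plaque is tipped (more than 0.08 rad) (angle between plaque's own z axis and vertical above 0.08 rad).
It fails at once if the bridge is shifted by more than 10 mm or tipped (distance of bridge from where it was at the start of the episode above 0.01 m or angle between bridge's own z axis and vertical above 0.08 rad).
It fails at once if the medallion or another bystander is moved by more than 20 mm (the brush 30 mm) (distance of any of medallion, votive, paint_jar, pillar, bottle, palette from where it was at the start of the episode above 0.02 m or distance of brush from where it was at the start of the episode above 0.03 m).
It also fails if it takes over 54 s, if anything falls off the work surface, if the arm or the gripper's body presses on something with over 40 N, if the wrist force passes 120 N, or if a joint passes its speed limit or range.

## Working session

There is one attempt and no reset: what is moved stays moved. The work goes in short steps, Python scripts to look and compute and a tool call to move; the robot and the scene stay as the last step left them, time stands still between calls to the robot, and variables do not carry over. Pictures are saved under pics/ and viewed, at most 10 in all, crops included, and the job is handed in when it is done.

Besides the shell and the picture viewer there is one more tool, called after "Request:" as a command line: name --argument value ..., lists and objects as JSON in quotes. apply_moves: Moves the arm, as the interface text tells. Its arguments: {"type":"object","properties":{"commands":{"type":"array","items":{"type":"array"}},"force":{"type":"number"}},"required":["commands"]}

```bash
mkdir -p pics; ls; cat > h.py <<'E'
import numpy as np, cv2
from cell import *
from scipy.spatial.transform import Rotation as R
def cam(n):
    m=camera_model(n)
    if 'rvec' in m:
        Rm=cv2.Rodrigues(np.array(m['rvec'],float))[0]; t=np.array(m['tvec'],float).ravel()
        return m,Rm.T,-Rm.T@t
    s=sense(); Rt=R.from_quat(s['tcp_rot']).as_matrix(); p=np.array(s['position'],float)
    M=np.array(m['mount'],float)
    return m,Rt@M[:3,:3],Rt@M[:3,3]+p
def ray(m,u,v):
    x=np.array([(u-m['cx'])/m['fx'],(v-m['cy'])/m['fy']]);d=x.copy()
    for _ in range(20): d=x/(1+m['k1']*(d@d))
    return np.array([d[0],d[1],1.])
def px2z(c,u,v,z):
    m,A,o=c; d=A@ray(m,u,v); return (o+d*(z-o[2])/d[2])
def proj(c,P):
    m,A,o=c; q=A.T@(np.array(P,float)-o); d=q[:2]/q[2]; d=d*(1+m['k1']*(d@d)); return np.array([m['fx']*d[0]+m['cx'],m['fy']*d[1]+m['cy']])
E
python3 - <<'E'
from h import *
print(sense())
for n in ('top','scene'):
    c=cam(n); im,d=get_image(n); np.savez(f'{n}.npz',im=im,d=d); cv2.imwrite(f'pics/{n}0.png',im[:,:,::-1]); print(n,c[0],c[2])
E
```

```text
pics
{'time_s': 0.0, 'joints': array([ 1.60256672e+00,  3.85513800e-01,  6.58721954e-03, -5.23420424e-04,
       -1.19400839e+00, -2.58611771e-01]), 'qvel': array([ 0.0006628 , -0.00026962, -0.00272698, -0.0009065 , -0.00036583,
        0.00168458]), 'effort': array([-3.06485790e-04, -3.92287946e+01,  1.88401240e+01,  4.18623179e+00,
       -4.62168930e-03, -3.21760709e-06]), 'position': array([140.38987026, 608.34748979, 205.82873256]), 'tcp_rot': array([ 9.93563236e-01, -1.13273531e-01, -8.59782784e-05,  1.09326223e-03]), 'force': array([ 0.49149283,  0.59745984, -0.20109837]), 'ft_torque': array([-0.04395794,  0.00163704,  0.00188734]), 'finger_force': 0.0, 'width': 0.9998223938403983}
top {'fx': 450.31068392619375, 'fy': 450.31068392619375, 'cx': 316.4593505277922, 'cy': 244.71661199044337, 'k1': -0.015669845613053988, 'rvec': array([ 2.1737779 , -2.14618358,  0.18339367]), 'tvec': array([ -39.77446171,  550.33280332, 1029.80330382])} [ 398.93186146   -4.72790753 1098.0774397 ]
scene {'fx': 459.06820493556785, 'fy': 459.06820493556785, 'cx': 319.57918322421233, 'cy': 236.96030126254155, 'k1': 0.029582165760523936, 'rvec': array([ 1.11796741,  2.53646198, -0.85328605]), 'tvec': array([ 376.59932687, -288.8908272 , 1230.1232034 ])} [959.11110461 388.81818923 816.95432144]
```

View pics/top0.png

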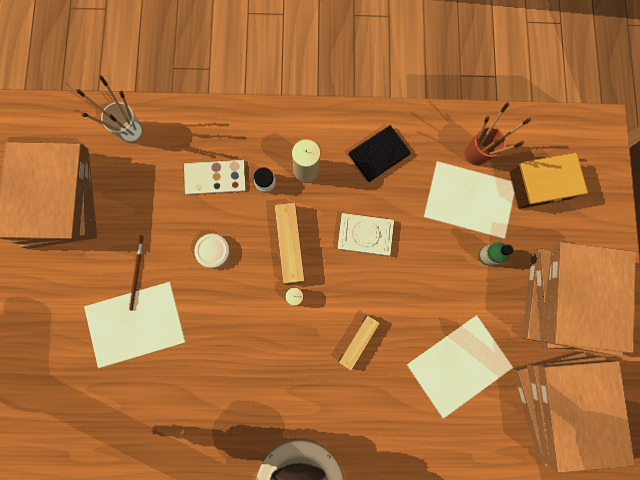

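View pics/scene0.png

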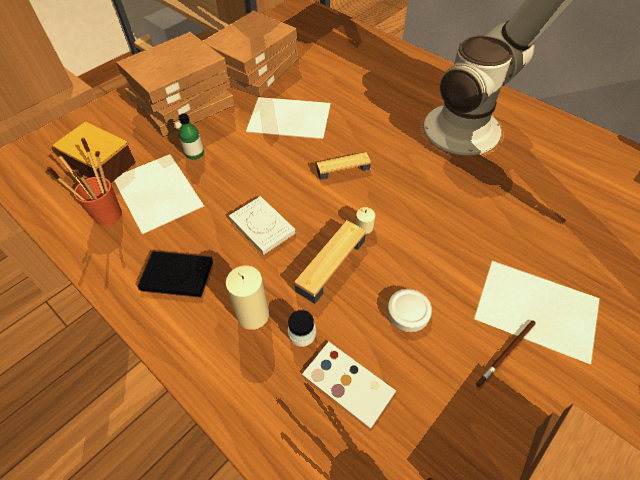

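The top view shows these candidates: white plaque with a relief at (366,234), which matches the description. The black slab at (380,153) is the look-alike, and the papers and the palette at (215,177) are not slabs of this size. The long bridge is at (289,243) and the short decoy bridge at (359,342). Next I'll check the choice in a close crop.

```bash
python3 - <<'E'
from h import *
im=np.load('top.npz')['im'][185:315,255:415]
cv2.imwrite('pics/crop0.png',cv2.resize(im,None,fx=5,fy=4.6,interpolation=cv2.INTER_CUBIC)[:, :, ::-1] if 0 else cv2.resize(im,(800,650-50),interpolation=cv2.INTER_CUBIC)[:,:,::-1])
E
```

```text
(no output)
```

View pics/crop0.png

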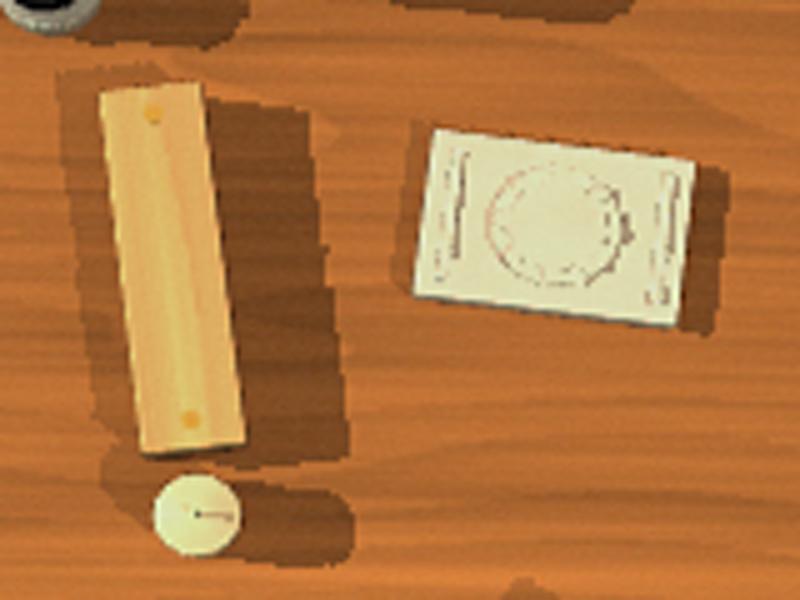

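The crop confirms it: off-white slab with a round relief, with corners at crop (436,129), (694,161), (676,325), (414,296). The long bridge's deck corners are (100,93), (200,83), (244,440), (141,452).

```bash
python3 - <<'E'
from h import *
c=cam('top')
f=lambda L,z:np.array([px2z(c,255+x/5-.5+.1,185+y*130/600-.5+.1,z) for x,y in L])[:,:2]
B=f([(100,93),(200,83),(244,440),(141,452)],41); P=f([(436,129),(694,161),(676,325),(414,296)],18)
n=np.linalg.norm
for Q in(B,P): print(Q.round(1),'ctr',Q.mean(0).round(1),'sides',[round(n(Q[i]-Q[i-1]),1) for i in range(4)])
ub=(B[0]+B[1]-B[2]-B[3]);ab=np.arctan2(ub[1],ub[0])  # bridge x dir
up=(P[0]+P[3]-P[1]-P[2]);ap=np.arctan2(up[1],up[0])-np.pi/2
print('bridge x yaw',ab,'plaque yaw(y axis to +y)',ap,'rel',ap-ab)
Rb=np.array([[np.cos(ab),np.sin(ab)],[-np.sin(ab),np.cos(ab)]])
print('plaque in bridge',Rb@(P.mean(0)-B.mean(0)))
for name,u,v,z in(('votive',294,296,51),('jar',264,175,58),('pillar',306,148,136),('med',211,250,30),('palL',187,190,8),('palR',244,162,8),('black',380,160,20)):
  q=px2z(c,u,v,z)[:2]; print(name,q.round(),(Rb@(q-B.mean(0))).round())
s=sense();print(R.from_quat(s['tcp_rot']).as_matrix().round(3))
print(camera_model('wrist'))
E
```

```text
[[645.9  68.7]
 [652.1  20.9]
 [466.8  -3. ]
 [460.1  45.1]] ctr [556.2  32.9] sides [np.float64(187.3), np.float64(48.2), np.float64(186.8), np.float64(48.5)]
[[ 634.5  -94.6]
 [ 619.3 -221.7]
 [ 531.3 -211.7]
 [ 544.8  -84.2]] ctr [ 582.5 -153.1] sides [np.float64(90.3), np.float64(128.0), np.float64(88.6), np.float64(128.2)]
bridge x yaw 0.12727022433448817 plaque yaw(y axis to +y) -0.11248074344725922 rel -0.2397509677817474
plaque in bridge [   2.47907446 -187.83878674]
votive [429.  18.] [-128.    2.]
jar [714.  94.] [164.  41.]
pillar [754.  -5.] [192. -62.]
med [536. 218.] [  3. 186.]
palL [687. 288.] [162. 237.]
palR [762. 150.] [219.  90.]
black [ 770. -190.] [ 184. -248.]
[[ 0.974 -0.225 -0.   ]
 [-0.225 -0.974 -0.002]
 [ 0.     0.002 -1.   ]]
{'fx': 336.4447315350296, 'fy': 336.4447315350296, 'cx': 320.1401903090488, 'cy': 234.9776486960074, 'k1': -0.007054419482021019, 'mount': array([[-6.54445393e-04, -9.64460726e-01, -2.64225432e-01,
         6.70298877e+01],
       [ 9.99999260e-01, -9.02151193e-04,  8.16138266e-04,
         3.31248667e-01],
       [-1.02550459e-03, -2.64224702e-01,  9.64460603e-01,
        -1.66010347e+02],
       [ 0.00000000e+00,  0.00000000e+00,  0.00000000e+00,
         1.00000000e+00]])}
```

```bash
cat >> h.py <<'E'
def yaw(): 
    Rt=R.from_quat(sense()['tcp_rot']).as_matrix(); return np.arctan2(Rt[1,0],Rt[0,0])
def plan(x,y,z,a,step=38.,turn=.12,start=None):
    """rows to reach world TCP x,y,z, tool-x yaw a; per call: shift and turn of each row in that call's frame"""
    s=sense(); p=np.array(start[:3] if start else s['position'],float); a0=start[3] if start else yaw()
    T=np.array([x,y,z],float); n=int(np.ceil(max(np.linalg.norm(T-p)/step,abs(a-a0)/turn)))
    for k in range(0,n,5):
        ak=a0+(a-a0)*k/n; X=np.array([np.cos(ak),np.sin(ak),0]);Y=np.array([np.sin(ak),-np.cos(ak),0])
        m=min(5,n-k); d=(T-p)/n
        print('call',m,'rows, each +',(d@X).round(1),(d@Y).round(1),(-d[2]).round(1),'turn',round(-(a-a0)/n,4))
E
python3 -c "
from h import *
plan(570,-275,170,-1.683)"
```

```text
call 5 rows, each + 23.7 29.4 1.4 turn 0.056
call 5 rows, each + 30.9 21.7 1.4 turn 0.056
call 5 rows, each + 35.7 12.3 1.4 turn 0.056
call 5 rows, each + 37.7 1.9 1.4 turn 0.056
call 5 rows, each + 36.8 -8.6 1.4 turn 0.056
call 1 rows, each + 33.0 -18.4 1.4 turn 0.056
```

Request:
apply_moves --commands '[[[24,29,1],0.056,85],[[47,59,3],0.112,85],[[71,88,4],0.168,85],[[95,118,6],0.224,85],[[119,147,7],0.28,85]]'

```text
time_s: 0.52
position: [223.7, 436.7, 199.2]
tcp_rot: [0.968, -0.252, -0.0, 0.001]
force: [0.7, -0.2, 0.8]
width: 0.992
finger_force: 0.0
```

Request:
apply_moves --commands '[[[31,22,1],0.056,50],[[62,43,3],0.112,50],[[93,65,4],0.168,50],[[124,87,6],0.224,50],[[155,109,7],0.28,50]]'

```text
time_s: 0.93
position: [306.1, 266.4, 192.6]
tcp_rot: [0.923, -0.384, -0.0, 0.0]
force: [1.2, 0.1, 0.4]
width: 0.583
finger_force: 0.0
```

Request:
apply_moves --commands '[[[36,12,1],0.056,50],[[71,25,3],0.112,50],[[107,37,4],0.168,50],[[143,49,6],0.224,50],[[179,62,7],0.28,50]]'

```text
time_s: 1.35
position: [388.6, 96.1, 185.8]
tcp_rot: [0.86, -0.509, -0.0, -0.0]
force: [0.7, 1.0, -0.0]
width: 0.582
finger_force: 0.0
```

Request:
apply_moves --commands '[[[38,2,1],0.056,50],[[75,4,3],0.112,50],[[113,6,4],0.168,50],[[151,8,6],0.224,50],[[188,10,7],0.28,50]]'

```text
time_s: 1.77
position: [470.7, -73.6, 178.5]
tcp_rot: [0.781, -0.625, -0.0, 0.0]
force: [0.8, 1.6, 0.2]
width: 0.59
finger_force: 0.0
```

Request:
apply_moves --commands '[[[37,-9,1],0.056,50],[[74,-17,3],0.112,50],[[110,-26,4],0.168,50],[[147,-34,6],0.224,50],[[184,-43,7],0.28,50]]'

```text
time_s: 2.18
position: [553.3, -243.2, 171.1]
tcp_rot: [-0.686, 0.728, 0.001, -0.0]
force: [1.4, 0.4, 0.2]
width: 0.587
finger_force: 0.0
```

Request:
apply_moves --commands '[[[33,-18,1],0.056,50],[[33,-18,1],0.056,50],[[33,-18,1],0.056,50]]'

```text
time_s: 2.43
position: [569.1, -276.9, 168.9]
tcp_rot: [-0.665, 0.747, 0.001, -0.001]
force: [0.8, 0.6, 0.2]
width: 0.587
finger_force: 0.0
```

```bash
python3 - <<'E'
from h import *
c=cam('wrist');s=sense();print(s['position'],yaw(),s['force'])
im,d=get_image('wrist'); np.savez('w1.npz',im=im,d=d); cv2.imwrite('pics/w1.png',im[:,:,::-1])
import pickle; pickle.dump(c,open('w1.pkl','wb'))
# predicted corners from the top-view estimate
for P in [(634.5,-94.6),(619.3,-221.7),(531.3,-211.7),(544.8,-84.2)]: print(proj(c,P+(18,)).round(0))
E
```

```text
[ 569.10763302 -276.90375589  168.94361756] -1.685761547988463 [0.84775587 0.57649216 0.23998626]
[280. 382.]
[277. 274.]
[365. 274.]
[362. 382.]
```

View pics/w1.png

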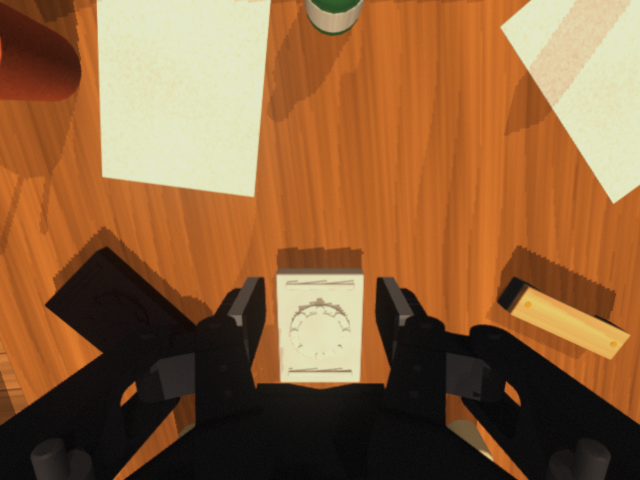

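The wrist view shows the plaque at px corners (277,274), (363,273), (361,382), (280,382). That is within about 2 px of the prediction, so the top estimate is sound. I'll go down behind its rear end.

Request:
apply_moves --commands '[[[0,0,38],0,50],[[0,0,76],0,50],[[0,0,114],0,50],[[0,0,145],0,50],[[0,0,155],0,50]]'

```text
time_s: 2.9
position: [565.4, -272.7, 11.2]
tcp_rot: [-0.667, 0.745, 0.004, -0.002]
force: [-0.5, -0.1, -0.7]
width: 0.584
finger_force: 0.0
```

Request:
apply_moves --commands '[[[-8,0,4],0,50],[[-16,0,8],0,50],[[-24,0,10],0,50],[[-32,0,10],0,50],[[-32,0,10],0,50]]'

```text
time_s: 3.32
position: [574.5, -241.8, 7.8]
tcp_rot: [-0.667, 0.745, -0.001, 0.001]
force: [-0.8, 0.3, 0.3]
width: 0.589
finger_force: 0.0
```

```bash
python3 - <<'E'
from h import *
c=cam('wrist');s=sense();print(s['position'],yaw(),s['force'])
im,d=get_image('wrist'); i2,_=get_image('top'); i3,_=get_image('scene')
cv2.imwrite('pics/w2.png',np.hstack([cv2.resize(im,(400,300)),i2[120:420,210:610]])[:,:,::-1])
Bc=np.array([556.2,32.9]);a=.1273;Rb=np.array([[np.cos(a),-np.sin(a)],[np.sin(a),np.cos(a)]])
e=11
for k in range(0,11):
    t=k/10; th=-.24*(1-t); C=np.array([2.5-1.5*t,-188+85*t]); h=np.array([-np.sin(th),np.cos(th)])
    p=Bc+Rb@(C-(65+e)*h); print(k,p.round(1),'toolyaw',round(a+th-np.pi/2,3))
E
```

```text
[ 574.5171137  -241.78974781    7.82742502] -1.6803505538113725 [-0.82987732  0.25957995  0.31963028]
0 [ 574.  -228.8] toolyaw -1.683
1 [ 574.6 -220.6] toolyaw -1.659
2 [ 575.2 -212.3] toolyaw -1.635
3 [ 575.8 -204. ] toolyaw -1.611
4 [ 576.4 -195.6] toolyaw -1.587
5 [ 577.  -187.2] toolyaw -1.563
6 [ 577.6 -178.8] toolyaw -1.539
7 [ 578.2 -170.3] toolyaw -1.515
8 [ 578.7 -161.7] toolyaw -1.491
9 [ 579.3 -153.1] toolyaw -1.467
10 [ 579.9 -144.5] toolyaw -1.443
```

View pics/w2.png

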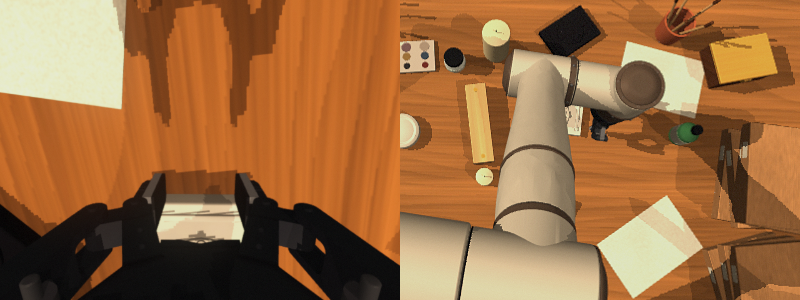

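Request:
apply_moves --commands '[[[-4,1,4],0,50],[[-8,2,5],0,50],[[-12,2,5],0,50],[[-12,2,5],0,50]]'

```text
time_s: 3.8
position: [572.2, -230.8, 0.7]
tcp_rot: [-0.667, 0.745, 0.0, -0.0]
force: [-0.2, -0.0, 0.1]
width: 0.585
finger_force: 0.0
```

Request:
apply_moves --commands '[[[-8,0,-1],-0.02,50],[[-16,0,-1],-0.044,50],[[-24.5,0,-1],-0.068,50],[[-33,0,-1],-0.092,50],[[-41,0,-1],-0.116,50]]'

```text
time_s: 4.22
position: [577.1, -189.5, 2.0]
tcp_rot: [0.71, -0.705, 0.0, -0.0]
force: [-0.1, 0.8, 0.4]
width: 0.578
finger_force: 0.0
```

```bash
python3 - <<'E'
from h import *
s=sense();print(s['position'],yaw(),s['force'])
i3,_=get_image('scene'); np.savez('s1.npz',im=i3)
cv2.imwrite('pics/s1.png',cv2.resize(i3[170:320,190:390],(800,600),interpolation=cv2.INTER_CUBIC)[:,:,::-1])
E
```

```text
[ 577.11877458 -189.4974232     1.96835463] -1.5638957288991666 [-0.12558496  0.81075498  0.40487557]
```

View pics/s1.png

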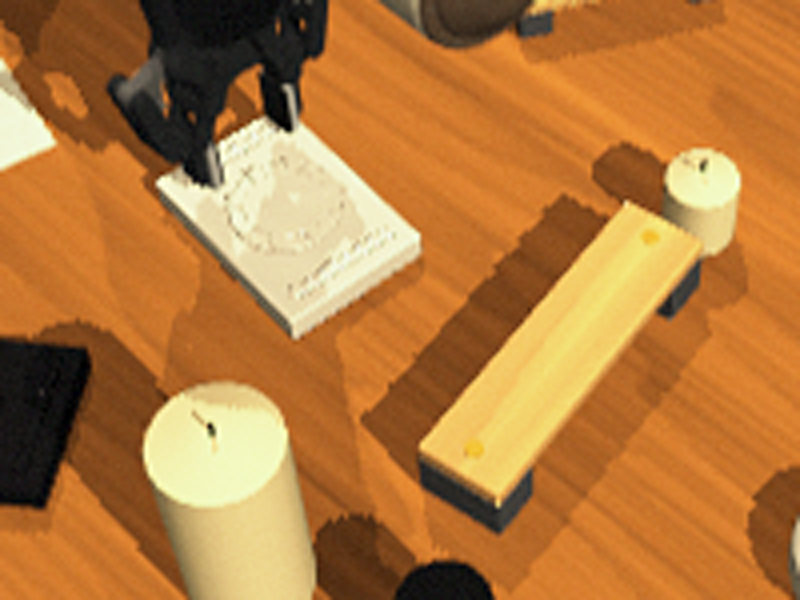

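```bash
python3 - <<'E'
from h import *
c=cam('scene'); f=lambda x,y,z:px2z(c,190+x/4-.4,170+y/4-.4,z)[:2]
Q=np.array([f(x,y,18) for x,y in[(160,185),(268,116),(420,240),(295,318)]]);print(Q.round(1),Q.mean(0),[np.linalg.norm(Q[i]-Q[i-1]).round(1) for i in range(4)])
B=np.array([f(x,y,41) for x,y in[(422,448),(627,202),(702,243),(500,500)]]);print(B.round(1),B.mean(0),[np.linalg.norm(B[i]-B[i-1]).round(1) for i in range(4)])
p=sense()['position']
for z in(0,10,20,30): print(z,[((proj(c,(p[0]+k,p[1],z))-[190,170])*4).round() for k in(-30,0,30)])
for z in(10,20,25): print('tips',z,f(210,185,z).round(1),f(290,130,z).round(1))
E
```

```text
[[ 619.8 -216.6]
 [ 543.6 -209.6]
 [ 549.4  -80. ]
 [ 631.7  -92.6]] [ 586.10752078 -149.7223632 ] [np.float64(124.5), np.float64(76.5), np.float64(129.7), np.float64(83.3)]
[[652.8  25.2]
 [467.3  -1.4]
 [461.9  46.5]
 [648.3  73.6]] [557.58462934  35.96699829] [np.float64(48.6), np.float64(187.4), np.float64(48.2), np.float64(188.4)]
0 [array([290., 157.]), array([252., 186.]), array([213., 217.])]
10 [array([288., 146.]), array([250., 175.]), array([210., 206.])]
20 [array([286., 134.]), array([247., 164.]), array([208., 194.])]
30 [array([284., 123.]), array([245., 153.]), array([205., 183.])]
tips 10 [ 597.3 -201.5] [ 538.3 -198. ]
tips 20 [ 601.7 -194.2] [ 543.5 -190.7]
tips 25 [ 604.  -190.5] [ 546.1 -187.1]
```

The scene view shows the finger tips at crop (210,185) and (290,130), over the plaque's top, and the plaque hasn't moved. At this opening the tips hang higher than I assumed, so I'll raise the tool, back off, and measure tip height from the saved wrist depth.

Request:
apply_moves --commands '[[[0,0,-20],0,50],[[0,0,-35],0,50],[[20,0,-35],0.06,50],[[40,0,-35],0.116,50],[[50,0,-35],0.116,50]]'

```text
time_s: 4.68
position: [577.5, -241.7, 37.4]
tcp_rot: [-0.666, 0.746, -0.0, 0.0]
force: [0.2, -0.3, 0.4]
width: 0.582
finger_force: 0.0
```

```bash
python3 - <<'E'
from h import *
d=np.load('w1.npz')['d'];m=camera_model('wrist');M=np.array(m['mount'])
vv,uu=np.mgrid[200:400:2,180:460:2]
P=[]
for v,u in zip(vv.ravel(),uu.ravel()):
    if d[v,u]>0:
        P.append(M[:3,:3]@(ray(m,u,v)*d[v,u])+M[:3,3])
P=np.array(P);print(len(P), d[300:303,240],d[285,255:270:3],d[285,372:390:3])
F=P[(P[:,2]<60)]
print(len(F))
for z in range(-60,40,5):
    q=F[(F[:,2]>=z)&(F[:,2]<z+5)]
    if len(q): print(z,len(q),'x',q[:,0].min().round(1),q[:,0].max().round(1),'|y|',np.abs(q[:,1]).min().round(1),np.abs(q[:,1]).max().round(1))
print('F/T',sense()['position'],yaw())
E
```

```text
13928 [123.59296 124.10203 122.33554] [135.7494  136.86041 141.83958 148.38503 362.88828] [363.91983 364.1555  146.07259 138.10957 137.3117  136.92426]
4171
-60 156 x -10.1 12.6 |y| 24.7 38.8
-55 162 x -10.1 12.0 |y| 24.8 38.8
-50 165 x -10.3 12.2 |y| 24.8 38.6
-45 137 x -10.5 12.2 |y| 24.8 38.6
-40 118 x -9.6 12.0 |y| 24.7 38.4
-35 87 x -9.9 11.9 |y| 24.8 36.9
-30 27 x -9.8 10.5 |y| 24.8 25.2
F/T [ 577.48522006 -241.68444045   37.41981724] -1.6836405884028158
```

Wrist depth puts the tips about 26 mm behind the TCP at this opening, which agrees with the scene view. I'll descend further in steps and watch the force.

Request:
apply_moves --commands '[[[0,2,20],0,50],[[0,2,38],0,50],[[0,2,46],0,50],[[0,2,50],0,50],[[0,2,50],0,50]]'

```text
time_s: 5.1
position: [574.7, -240.1, -14.1]
tcp_rot: [-0.667, 0.745, 0.001, -0.001]
force: [-0.3, -0.8, 0.5]
width: 0.585
finger_force: 0.0
```

Request:
apply_moves --commands '[[[0,0,2],0,50],[[0,0,4],0,50],[[0,0,4],0,50]]'

```text
time_s: 5.35
position: [575.5, -240.3, -16.7]
tcp_rot: [-0.667, 0.745, -0.0, 0.0]
force: [-0.5, 0.1, 0.2]
width: 0.586
finger_force: 0.0
```

```bash
cat > tip.py <<'E'
from h import *
c=cam('wrist');s=sense();im,d=get_image('wrist');m,A,o=c;M=np.array(m['mount'])
vv,uu=np.mgrid[200:400,180:460];P=[];T=[]
for v,u in zip(vv.ravel()[::2],uu.ravel()[::2]):
    if d[v,u]>0:
        q=ray(m,u,v)*d[v,u];T.append(M[:3,:3]@q+M[:3,3]);P.append(A@q+o)
T=np.array(T);P=np.array(P)
F=(abs(T[:,0])<13)&(abs(T[:,1])>24)&(abs(T[:,1])<40)&(np.abs(P[:,2])<60)
print('pos',s['position'],yaw(),s['force'],'tips tool z',np.percentile(T[F,2],[95,99,100]).round(1),'world z',np.percentile(P[F,2],[0,1,5]).round(1))
E
python3 tip.py
```

```text
pos [ 575.54037374 -240.30145939  -16.66220972] -1.6824556829545645 [-0.49062686  0.12584763  0.19813415] tips tool z [-15.1 -14.6 -13.6] world z [-3.1 -2.  -1.5]
```

Request:
apply_moves --commands '[[[0,2.5,3],0,50],[[-5,2.5,3],0,50],[[-10,2.5,3],0,50],[[-15,2.5,3],0,50],[[-20,2.5,3],0,50]]'

```text
time_s: 5.82
position: [575.0, -219.9, -20.0]
tcp_rot: [-0.667, 0.745, -0.0, -0.0]
force: [0.6, -2.5, -0.7]
width: 0.588
finger_force: 0.8
```

```bash
cat > look.py <<'E'
from h import *
import sys
s=sense();print('pos',s['position'].round(1),round(yaw(),3),s['force'].round(1))
im,d=get_image('scene');c=cam('scene')
hsv=cv2.cvtColor(im,cv2.COLOR_RGB2HSV);m=((hsv[...,1]<95)&(hsv[...,2]>130)).astype(np.uint8)
v,u=np.nonzero(m[185:300,215:360]);v+=185;u+=215
W=[]
A,o=c[1],c[2]
for a,b in zip(u,v): 
    if d[b,a]>0: W.append(A@(ray(c[0],a,b)*d[b,a])+o)
W=np.array(W);k=(W[:,2]>13)&(W[:,2]<28)&(abs(W[:,0]-580)<90)&(W[:,1]>-260)&(W[:,1]<130)
W=W[k];print(len(W));r=cv2.minAreaRect(W[:,:2].astype(np.float32));print(r,np.median(W[:,2]))
np.savez(sys.argv[1],im=im,d=d)
E
python3 look.py s2.npz
```

```text
pos [ 575.  -219.9  -20. ] -1.683 [ 0.6 -2.5 -0.7]
1889
((584.3045043945312, -145.09402465820312), (135.88211059570312, 89.65389251708984), 83.54224395751953) 19.447114919917794
```

Now in contact: the force is 2.5 N, and the plaque centre has moved to (584,-145) as expected. Next I'll push while turning it square.

Request:
apply_moves --commands '[[[-8,0.3,0],-0.02,50],[[-16,0.5,0],-0.045,50],[[-24,0.8,0],-0.07,50],[[-32,1,0],-0.095,50],[[-40,1,0],-0.12,50]]'

```text
time_s: 6.28
position: [578.6, -179.5, -20.0]
tcp_rot: [0.711, -0.703, 0.0, -0.0]
force: [0.0, -1.8, 0.1]
width: 0.582
finger_force: 0.8
```

```bash
python3 look.py s3.npz
```

```text
pos [ 578.6 -179.5  -20. ] -1.56 [ 0.  -1.8  0.1]
1975
((578.7852783203125, -103.50021362304688), (91.1902084350586, 133.83782958984375), 1.0537497997283936) 19.391357825084015
```

Request:
apply_moves --commands '[[[-8,-0.5,0],-0.024,50],[[-16,-1,0],-0.048,50],[[-25,-1.5,0],-0.072,50],[[-33,-2,0],-0.096,50],[[-41,-2.3,0],-0.117,50]]'

```text
time_s: 6.75
position: [580.5, -138.5, -20.0]
tcp_rot: [0.751, -0.661, 0.0, -0.0]
force: [-0.1, -2.2, -0.5]
width: 0.582
finger_force: 0.9
```

```bash
python3 look.py s4.npz; python3 -c "
import numpy as np,cv2
i=np.load('s4.npz')['im'];cv2.imwrite('pics/s4.png',cv2.resize(i[170:320,210:410],(800,600),interpolation=cv2.INTER_CUBIC)[:,:,::-1])"
```

```text
pos [ 580.5 -138.5  -20. ] -1.443 [-0.1 -2.2 -0.5]
1990
((572.4104614257812, -64.48983001708984), (90.64055633544922, 130.5426025390625), 7.815596103668213) 19.503369618983584
```

View pics/s4.png

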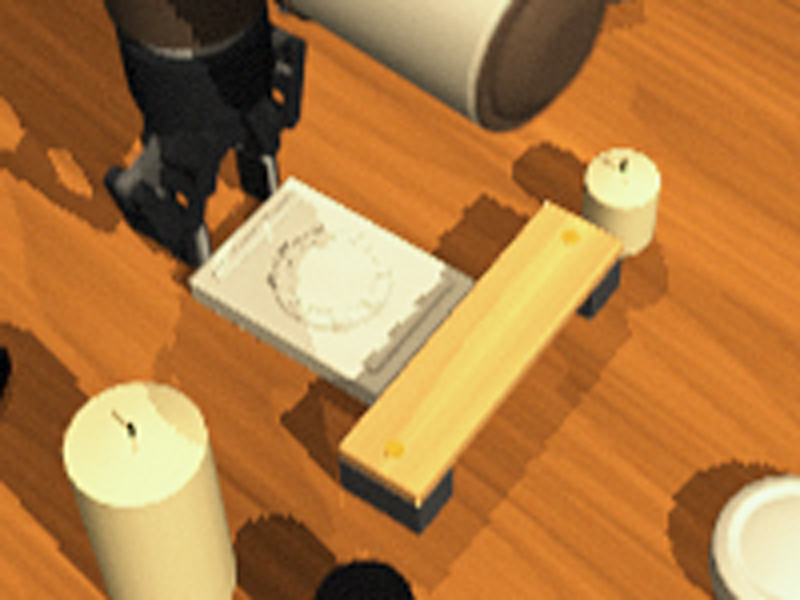

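The plaque is square to the passage and about to enter it. Its front corners are at crop (470,282) and (370,397), and the offset from the passage centre line is about 2–3 mm. I'll keep pushing straight in.

Request:
apply_moves --commands '[[[-9,0.2,0],0,50],[[-18,0.4,0],0,50],[[-27,0.6,0],0,50],[[-36,0.8,0],0,50],[[-45,1,0],0,50]]'

```text
time_s: 7.22
position: [573.5, -94.0, -20.1]
tcp_rot: [0.75, -0.662, -0.0, 0.0]
force: [0.7, -1.8, 0.8]
width: 0.584
finger_force: 0.9
```

Request:
apply_moves --commands '[[[-9,0.2,0],0,50],[[-18,0.4,0],0,50],[[-26,0.6,0],0,50],[[-32,0.8,0],0,50],[[-36,1,0],0,50]]'

```text
time_s: 7.63
position: [568.2, -58.3, -20.1]
tcp_rot: [0.75, -0.661, -0.0, 0.0]
force: [0.0, -1.8, 0.0]
width: 0.588
finger_force: 0.9
```

```bash
python3 look.py s5.npz; python3 -c "
import numpy as np,cv2
i=np.load('s5.npz')['im'];cv2.imwrite('pics/s5.png',cv2.resize(i[180:300,240:400],(800,600),interpolation=cv2.INTER_CUBIC)[:,:,::-1])"
```

```text
pos [568.2 -58.3 -20.1] -1.445 [ 0.  -1.8  0. ]
1252
((560.5258178710938, 17.643218994140625), (90.2410659790039, 130.95899963378906), 6.770544528961182) 18.90195544281727
```

View pics/s5.png

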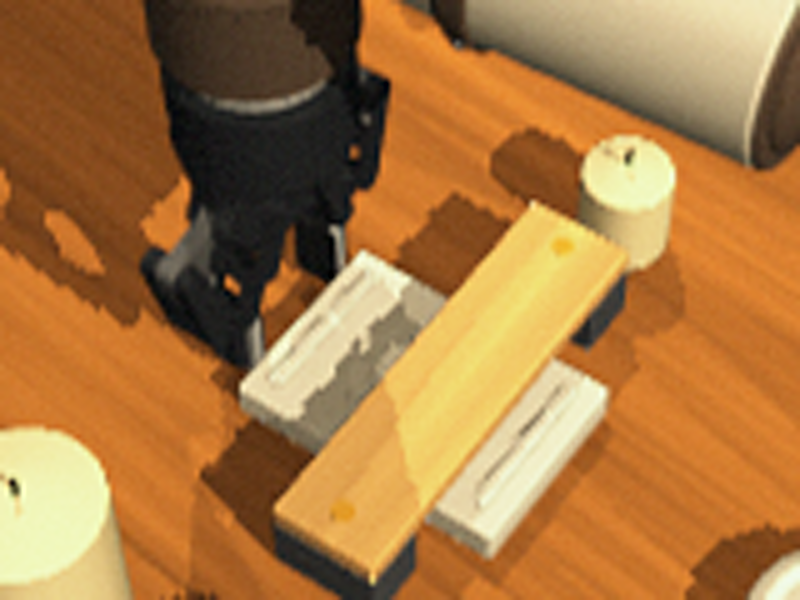

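Both ends now show. Front top corners are at crop (605,392) and (488,540), rear at (241,385) and (363,252), and deck corners at (275,512), (530,202), (628,256), (372,580). I'll compare the plaque and deck centres in this same image.

```bash
python3 - <<'E'
from h import *
c=cam('scene'); f=lambda L,z:np.array([px2z(c,240+x/5-.4,180+y/5-.4,z)[:2] for x,y in L])
Q=f([(241,385),(363,252),(605,392),(488,543)],18);B=f([(275,512),(530,202),(628,256),(372,580)],41)
for q in(Q,B): print(q.round(1),q.mean(0).round(1),[np.linalg.norm(q[i]-q[i-1]).round(1) for i in range(4)])
ux=B[0]+B[3]-B[1]-B[2];a=np.arctan2(ux[1],ux[0]);uy=Q[2]+Q[3]-Q[0]-Q[1];ap=np.arctan2(uy[1],uy[0])-np.pi/2
Rb=np.array([[np.cos(a),np.sin(a)],[-np.sin(a),np.cos(a)]]);print(a,ap,ap-a,Rb@(Q.mean(0)-B.mean(0)))
E
```

```text
[[610.3 -40.1]
 [524.2 -50.5]
 [510.2  75.8]
 [598.   87.8]] [560.7  18.3] [np.float64(128.5), np.float64(86.7), np.float64(127.1), np.float64(88.6)]
[[654.1  25.1]
 [468.2  -2.8]
 [462.7  47.4]
 [650.7  74.2]] [558.9  36. ] [np.float64(49.3), np.float64(188.0), np.float64(50.6), np.float64(190.0)]
0.1451324688522557 0.10319707375073928 -0.04193539510151642 [ -0.84025004 -17.79470811]
```

Request:
apply_moves --commands '[[[-5,0,0],0,50],[[-9,0,0],0,50],[[-13,0,0],0,50],[[-16.5,0,0],0,50],[[-16.5,0,0],0,50]]'

```text
time_s: 8.1
position: [566.1, -42.3, -20.1]
tcp_rot: [0.75, -0.661, -0.0, -0.0]
force: [0.4, -0.4, -0.2]
width: 0.585
finger_force: 0.0
```

Request:
apply_moves --commands '[[[10,0,0],0,50],[[25,0,0],0,50],[[40,0,0],0,50],[[40,0,-40],0,50],[[40,0,-80],0,50]]'

```text
time_s: 8.52
position: [568.8, -84.3, 57.5]
tcp_rot: [0.749, -0.662, -0.003, 0.003]
force: [2.5, 0.8, 1.1]
width: 0.586
finger_force: 0.0
```

Request:
apply_moves --commands '[[[35,0,-30],0,50],[[70,0,-50],0,50],[[110,0,-70],0,50],[[150,0,-80],0,50],[[180,0,-80],0,50]]'

```text
time_s: 8.93
position: [595.1, -264.5, 143.7]
tcp_rot: [0.75, -0.662, 0.003, -0.001]
force: [0.5, 0.3, 1.2]
width: 0.584
finger_force: 0.0
```

```bash
python3 look.py s6.npz; python3 -c "
import numpy as np,cv2
from h import *
i=np.load('s6.npz')['im'];a=cv2.resize(i[180:300,240:400],(800,600),interpolation=cv2.INTER_CUBIC)
cv2.imwrite('pics/s6.png',a[:,:,::-1])
t,_=get_image('top');np.savez('t6.npz',im=t);cv2.imwrite('pics/t6.png',cv2.resize(t[185:315,225:385],(800,600),interpolation=cv2.INTER_CUBIC)[:,:,::-1])"
```

```text
pos [ 595.1 -264.5  143.7] -1.446 [0.5 0.3 1.2]
1225
((558.488037109375, 34.06859588623047), (89.94085693359375, 130.10675048828125), 6.976909637451172) 18.791137490579786
```

View pics/t6.png

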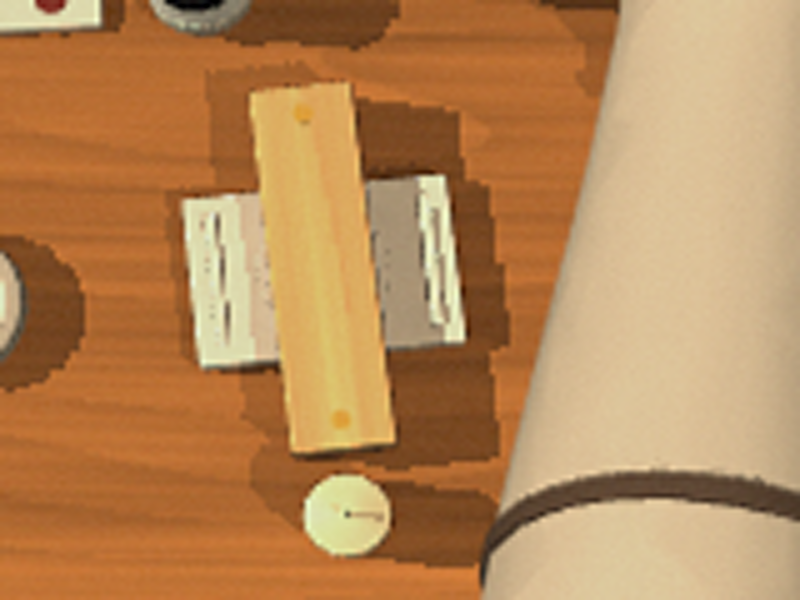

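The top view is clear. Plaque corners are at crop (183,199), (446,175), (465,341), (203,367), and deck corners at (250,94), (351,83), (395,441), (291,452). I'll compute the relative pose.

```bash
python3 - <<'E'
from h import *
c=cam('top'); f=lambda L,z:np.array([px2z(c,225+x/5-.4,185+y*130/600-.4,z)[:2] for x,y in L])
Q=f([(183,199),(446,175),(465,341),(203,365)],18);B=f([(250,94),(351,83),(395,441),(291,452)],41)
for q in(Q,B): print(q.mean(0).round(1),[np.linalg.norm(q[i]-q[i-1]).round(1) for i in range(4)])
ux=B[0]+B[1]-B[2]-B[3];a=np.arctan2(ux[1],ux[0]);uy=Q[0]+Q[3]-Q[1]-Q[2];ap=np.arctan2(uy[1],uy[0])-np.pi/2
Rb=np.array([[np.cos(a),np.sin(a)],[-np.sin(a),np.cos(a)]]);print(a,ap,ap-a,Rb@(Q.mean(0)-B.mean(0)))
E
```

```text
[557.2  32. ] [np.float64(88.4), np.float64(128.5), np.float64(88.8), np.float64(126.6)]
[555.9  32.7] [np.float64(186.8), np.float64(48.7), np.float64(187.3), np.float64(49.0)]
0.12723372652126577 0.11484029897853665 -0.012393427542729124 [ 1.12911804 -0.81462646]
```

The plaque is within about 1 mm and 0.012 rad of the target, the bridge hasn't moved, and the arm is clear, so I'm handing in.

```bash
python3 -c "
from cell import *
print(finish_job())"
```

```text
the job is handed in; nothing more can be done
None
```

The job is handed in: the plaque lies under the bridge about 1 mm off centre each way and 0.01 rad off square, measured from the top camera. The bridge is where it started, the arm is clear, and it took about 9 s; the hand-in gave no verdict.

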